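Slide the ceramic coaster into the round seat of the slate tray

TASK

The bud vase's round ceramic coaster is lying loose on the slate tray. With the fingertips, gently push it across the tray until it drops into the round seat in the tray and lies flat on the bottom of it; do not lift it, and do not flick or throw it. Leave the vase, the jar, the reading glasses and the watch box where they stand.

Things in the scene. Friction and masses are not known exactly. Their poses are not given: they have to be found in the camera images.
- tray: Dark slate tray, 200 (x) x 380 (y) mm, on rubber feet; it does not shift. Flat top with no raised edge, 18 mm above the dresser, with one round flat-bottomed recess (the seat) in its middle, 94 mm across, 6 mm deep, lined with cork. Origin: on the dresser top, straight below the centre of tray and seat; z up.
- seat (a point): Centre of the cork floor of the round seat, 12 mm above the dresser and 6 mm below the tray's top; axes as the tray's.
- coaster: Loose flat round coaster, white ceramic on cork, 90 mm across, 8 mm thick, about 110 g. Starts flat on the tray's top near one end, wholly clear of the seat. Origin: centre of its underside; z is its axis, up. It tips in once its centre is within 14 mm of the seat's, and needs pushing on until the rear edge drops in too; seated, it stands 2 mm above the tray's top with 2 mm of play all round.
- vase: Ceramic bud vase, 130 mm tall, 72 mm across at the belly, 54 mm at the foot, 260 g; stands on the tray near the other end from the coaster. Origin: centre of its underside, z up.
- jar: Lever-top glass jar, shut, 94 mm across, 124 mm tall (wire lever reaches 55 mm from its axis on its -x side), 550 g; stands on the dresser off one end of the tray. Origin: centre of its underside, z up.
- glasses: Folded steel reading glasses standing on their lens rims, 134 (y) x 22 (x) x 40 mm high, 30 g; on the dresser on the near side of the tray. Origin: under the middle of the lens front, on the dresser top, z up.
- watch_box: Closed dark wooden watch box, 124 (x) x 204 (y) x 78 mm high, 900 g; stands on the dresser off the other end. Origin: centre of its underside, z up.

How it is judged (in metres and radians):
At the end, for the whole second after the job is handed in: The coaster lies at rest in the seat, right way up: its centre within 4 mm of the seat's centre seen from above, its underside within 1.5 mm of the seat's floor, tilted less than 0.025 rad. Vase, jar, glasses and watch box are within 15 mm of where they started, and the vase stands upright (horizontal distance between coaster and seat below 0.004 m and z of coaster in the frame of seat below 0.0015 m and angle between coaster's own z axis and vertical below 0.025 rad and linear speed of coaster below 0.01 m/s and angle between vase's own z axis and vertical below 0.1 rad and distance of each of vase, jar, glasses, watch_box from where it was at the start of the episode below 0.015 m); the robot touches nothing.
It fails at once if the coaster is pushed with anything but the fingers (arm or gripper body against it with over 2 N) (contact force between the arm and coaster above 2 N).
It fails at once if the coaster is lifted: its centre rises more than 6 mm above where it lies flat on the tray's top (z of coaster in the frame of tray above 0.024 m).
It fails at once if the coaster is stood on edge or turned over (tilted more than 0.4 rad) (angle between coaster's own z axis and vertical above 0.4 rad).
It fails at once if the coaster is flicked or thrown (faster than 0.5 m/s) (linear speed of coaster above 0.5 m/s).
It fails at once if the vase, jar, glasses or watch box is pushed or carried more than 15 mm (distance of any of vase, jar, glasses, watch_box from where it was at the start of the episode above 0.015 m).
It also fails if it takes over 38 s, if anything falls off the work surface, if the arm or the gripper's body presses on something with over 40 N, if the wrist force passes 120 N, or if a joint passes its speed limit or range.

ROBOT

A 6-joint arm with a two-finger parallel gripper is mounted at the origin on the work surface. World frame = base frame: x ahead of the robot, y to its left, z up, the work surface at z = 0. Lengths are in mm, angles in rad, forces in N, time in s.
With the tool pointing down it reaches from about 275 to 1000 mm from the base axis. Payload 8.4 kg.
Tool frame: the origin (TCP) lies between the finger pads; the fingertips stand 22 mm ahead of it and the grasp point (between the pads) lies 3 mm ahead of it (r.nose_length is the z of the fingertips in the tool frame, in mm); z points along the fingers, y is the line along which they close (so a half turn about z gives the same grasp; the last joint's range is limited). The gripper opens to 85 mm and grips with 20 to 120 N. Pads are 22 mm wide; open, the fingers measure 114 mm over their backs; the gripper's body (76 mm by 85 mm) begins 54 mm behind the grasp point. The pads swing forward as they close: fully open they stand 13 mm farther back than shut.
Start: joints at [1.32, 0.353, 1.633, -0, 1.155, -0.002], TCP at [153.899, 605.758, 229.281] pointing down, gripper open.
Joint ranges: [-2.63, 2.63], [-0.92, 2.1], [0.06, 2.66], [-1.3, 4.44], [0, 2.69], [-3.02, 3.02]. Speed limits (rad/s): [2.22, 2.22, 2.79, 3.14, 3.14, 3.14].

INTERFACE

Orientations are given as [roll, pitch, yaw] about the fixed x, y, z axes, in that order (R = Rz(yaw) Ry(pitch) Rx(roll)).
In Python, from rig import r, grab_frame, camera_params, sense, sign_off gives the robot as it stands (r), with the cameras as plain functions, the readings as plain functions and the job as plain functions.
- The arm moves only by the shell command python3 steer.py [FORCE], which reads ROWS from standard input. ROWS is a JSON list of rows, 1 to 5 of them, each of 7 numbers: a rotation vector rx, ry, rz in parts of the range, where 1.0 means 180 degrees, then dx, dy, dz in a scale on which 1.0 is 600 mm, then the opening from 0.0 (shut) to 1.0 (fully open); each row shifts and turns the commanded pose from where the row before left it, along the tool's axes as they then stand; what a row does not reach is not made up. A row lasts 1/12 s, in which the tool goes at most 41.7 mm and 0.125 rad, less where a joint would pass 70% of its speed; a pose out of reach is approached as far as the arm can. The fingers move at their own pace and stop on an object; FORCE is the grip in N (left out, the last holds). Time passes only in rows, so rows that do not move let the fingers close. It prints the time, the measured TCP pose, the force, the opening and the grip force at its end. Input that does not fit is refused with a message, and nothing moves.
- sense(): the state, without advancing time (a new reading comes with each control period).
- grab_frame(name): name is "side" or "top" or "wrist"; returns the picture (384x512x3 uint8, red, green, blue); there is no depth.
- camera_params(name): a dict with "fx", "fy", "cx", "cy" (pixels), "dist_coeffs" ([k1, k2, p1, p2, k3] as OpenCV has them; the pictures are not rectified), "rvec" (rotation vector, rad) and "tvec" (3), from world to camera coordinates, as OpenCV has them. Camera axes: x right, y down, z forward; pixel columns grow to the right and rows downward; lengths in mm; the calibration is good to about 2 mm. A picture is of the moment at which its call begins: read the wrist's pose just before it. camera_params takes no time and is no camera call; for the wrist camera it gives the pose at the moment of the call.
- sign_off(): hands the job in; it is judged then, once.
The state is a dict: "clock": time; "qpos": joint angles; "qvel": joint speeds; "joint_efforts": joint torques, N m; "eef_pos": TCP position; "tcp_rot": TCP orientation; "contact_force": force on the tool from outside, world axes, zero at the start; "wrist_torque": the same for the moment, N m; "opening": opening from 0.0 (shut) to 1.0 (fully open); "grasp_force": force on a finger pad.
Only numpy, scipy, OpenCV 4.12 (cv2) and the standard library are available. Lean on these libraries where they do the work, as an engineer would, in place of code of your own. Each camera call takes 0.05 s, during which the arm holds its last target. There are 200 camera calls.

## Working session

There is one attempt and no reset: what is moved stays moved. The work goes in short steps, Python scripts to look and compute and a shell command to move; the robot and the scene stay as the last step left them, time stands still between calls to the robot, and variables do not carry over. Pictures are saved under pics/ and viewed, at most 10 in all, crops included, and the job is handed in when it is done.

```bash
ls; mkdir -p pics
python3 - <<'E'
from rig import r, grab_frame, camera_params, sense, sign_off
import cv2,numpy as np
s=sense();print({k:np.round(v,3).tolist() for k,v in s.items()})
a=grab_frame("top");b=grab_frame("side")
cv2.imwrite("pics/t0.png",a[...,::-1]);cv2.imwrite("pics/s0.png",b[...,::-1])
for n in("top","side"):print(camera_params(n))
E
```

```text
pics
rig.py
steer.py
{'clock': 0.0, 'qpos': [1.32, 0.354, 1.634, 0.0, 1.155, -0.002], 'qvel': [0.0, -0.001, 0.0, 0.0, 0.002, -0.0], 'joint_efforts': [-0.001, -60.525, -34.207, 0.0, 0.009, -0.0], 'eef_pos': [153.769, 605.299, 228.553], 'tcp_rot': [-3.14, -0.0, 2.893], 'contact_force': [0.37, 0.337, 0.493], 'wrist_torque': [0.025, 0.048, -0.002], 'grasp_force': 0.0, 'opening': 0.999}
{'fx': 464.28587189451645, 'fy': 464.28587189451645, 'cx': 251.19708006415874, 'cy': 186.83031054402556, 'dist_coeffs': array([0.04006407, 0.        , 0.        , 0.        , 0.        ]), 'rvec': array([ 2.16473133, -2.06661577,  0.21196641]), 'tvec': array([  30.1054879 ,  573.82500891, 1401.26014267])}
{'fx': 362.0900475585834, 'fy': 362.0900475585834, 'cx': 253.856417491327, 'cy': 188.78227555799725, 'dist_coeffs': array([-0.0015198,  0.       ,  0.       ,  0.       ,  0.       ]), 'rvec': array([ 2.2753226 , -0.50837262,  0.24932083]), 'tvec': array([-468.11968907,  231.55779354,  926.60472751])}
```

View pics/t0.png

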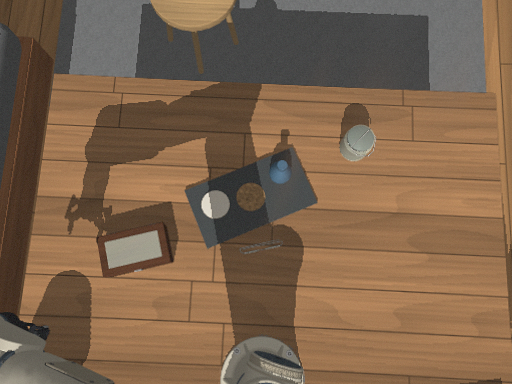

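View pics/s0.png

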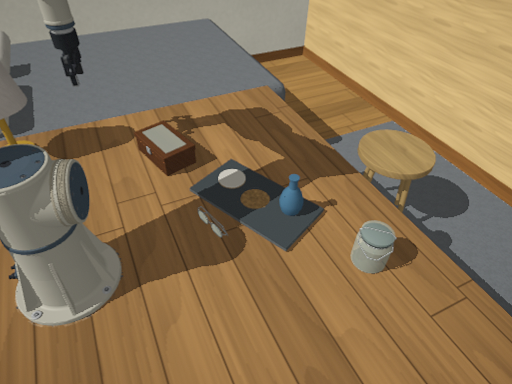

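Top view: the coaster is at about (215,204), the cork seat at (250,197), and the vase at (281,172). The watch box is at (135,250), the glasses at (261,247) and the jar at (357,143). The side view shows the coaster at (232,178), the seat at (255,199) and the vase at (291,200).

```bash
cat > h.py <<'E'
import cv2,numpy as np
from rig import r, grab_frame, camera_params, sense, sign_off
def cam(n):
    p=camera_params(n);K=np.array([[p["fx"],0,p["cx"]],[0,p["fy"],p["cy"]],[0,0,1]])
    R=cv2.Rodrigues(p["rvec"])[0];return K,p["dist_coeffs"],R,p["tvec"]
def ray(c,uv):
    K,d,R,t=c;q=cv2.undistortPoints(np.array(uv,float).reshape(-1,1,2),K,d)[:,0]
    v=np.c_[q,np.ones(len(q))]@R;return -R.T@t,v/np.linalg.norm(v,axis=1)[:,None]
def plane(c,uv,z):
    o,v=ray(c,uv);return o+v*((z-o[2])/v[:,2])[:,None]
def tri(c1,u1,c2,u2):
    A=np.zeros((3,3));b=np.zeros(3)
    for c,u in((c1,u1),(c2,u2)):
        o,v=ray(c,u);M=np.eye(3)-np.outer(v[0],v[0]);A+=M;b+=M@o
    return np.linalg.solve(A,b)
def blob(img,kind,roi):
    h=cv2.cvtColor(img,cv2.COLOR_RGB2HSV).astype(int);H,S,V=h[...,0],h[...,1],h[...,2]
    m={"white":(S<45)&(V>120),"cork":(H<25)&(S>70)&(V>45),"blue":(H>95)&(H<120)&(S>110)}[kind]
    k=np.zeros(m.shape,np.uint8);x0,y0,x1,y1=roi;k[y0:y1,x0:x1]=m[y0:y1,x0:x1]
    cs=cv2.findContours(k,cv2.RETR_EXTERNAL,cv2.CHAIN_APPROX_NONE)[0]
    c=max(cs,key=cv2.contourArea);return c,cv2.fitEllipse(cv2.convexHull(c))
E
cat > m.py <<'E'
from h import *
T,S=cam("top"),cam("side");a=cv2.imread("pics/t0.png")[...,::-1];b=cv2.imread("pics/s0.png")[...,::-1]
for k,rt,rs,z in(("white",(195,180,236,228),(212,162,250,192),26),("cork",(230,178,270,216),(236,184,275,212),12),("blue",(265,150,300,190),(270,165,310,220),80)):
    ct,et=blob(a,k,rt);c2,e2=blob(b,k,rs)
    print(k,np.round(et,1) if 0 else et,e2,"tri",tri(T,et[0],S,e2[0]).round(1))
    for n,c,e in(("top",T,ct),("side",S,c2)):
        P=plane(c,e[:,0],z)[:,:2].astype(np.float32);q,rad=cv2.minEnclosingCircle(P);print(n,np.round(q,1),round(rad,1),"ell",cv2.fitEllipse(P))
E
python3 m.py
python3 - <<'E'
import cv2
a=cv2.imread("pics/t0.png")[135:260,175:325];b=cv2.imread("pics/s0.png")[150:255,180:330]
a=cv2.resize(a,(750,625)[:2],interpolation=2)[:600]
cv2.imwrite("pics/c0.png",cv2.resize(a,(640,512)))
E
```

```text
white ((214.459228515625, 204.1741485595703), (27.4327449798584, 28.210718154907227), 68.47850036621094) ((231.10731506347656, 177.69229125976562), (18.535572052001953, 26.47060775756836), 89.91387176513672) tri [517.6 171.3  22.3]
top [516.3 171.4] 45.4 ell ((516.7837524414062, 170.9960479736328), (86.18612670898438, 87.69580841064453), 14.634088516235352)
side [518.8 167.7] 46.5 ell ((517.10595703125, 168.613525390625), (85.33769989013672, 88.73971557617188), 0.17527328431606293)
cork ((250.26904296875, 196.3407745361328), (28.072629928588867, 28.887004852294922), 88.3724365234375) ((254.57015991210938, 198.46475219726562), (19.603710174560547, 29.292530059814453), 89.98175811767578) tri [549.5  58.3  14.1]
top [549.7  58. ] 47.2 ell ((549.6776733398438, 58.47461700439453), (89.9251480102539, 90.8306655883789), 20.753067016601562)
side [551.8  62.1] 46.8 ell ((551.1528930664062, 61.25846481323242), (85.18084716796875, 90.9947280883789), 73.22758483886719)Traceback (most recent call last):
  File "m.py", line 4, in <module>
    ct,et=blob(a,k,rt);c2,e2=blob(b,k,rs)
          ~~~~^^^^^^^^
  File "h.py", line 21, in blob
    c=max(cs,key=cv2.contourArea);return c,cv2.fitEllipse(cv2.convexHull(c))
ValueError: max() iterable argument is empty
```

View pics/c0.png

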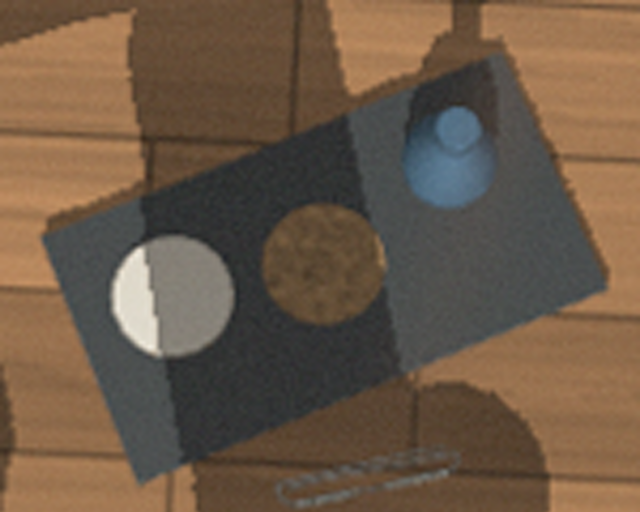

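The crop confirms the layout. The seat and the coaster are in line along the tray, with no obstruction between them, and the vase is beyond. The triangulated heights (22 and 14 mm) agree with the text within calibration error. Next I move above the spot behind the coaster.

Units first: shifts go in shares of 600 mm and turns go in shares of 180 degrees. So -32 mm / 600 = -0.0533, -20 mm / 600 = -0.0333.

```bash
echo '[[0, 0, 0, -0.0533, -0.0333, 0, 0.6], [0, 0, 0, -0.0533, -0.0333, 0, 0.6], [0, 0, 0, -0.0533, -0.0333, 0, 0.6], [0, 0, 0, -0.0533, -0.0333, 0, 0.6], [0, 0, 0, -0.0533, -0.0333, 0, 0.6]]' | python3 steer.py
echo '[[0, 0, 0, -0.0533, -0.0333, 0, 0.6], [0, 0, 0, -0.0533, -0.0333, 0, 0.6], [0, 0, 0, -0.0533, -0.0333, 0, 0.6], [0, 0, 0, -0.0533, -0.0333, 0, 0.6], [0, 0, 0, -0.0533, -0.0333, 0, 0.6]]' | python3 steer.py
echo '[[0, 0, 0, -0.0533, -0.0333, 0, 0.6], [0, 0, 0, -0.0533, -0.0333, 0, 0.6], [0, 0, 0, -0.0533, -0.0333, 0, 0.6], [0, 0, 0.0366, 0, 0, 0, 0.6], [0, 0, 0.0366, 0, 0, 0, 0.6]]' | python3 steer.py
echo '[[0, 0, 0.0366, 0, 0, 0, 0.6], [0, 0, 0.0366, 0, 0, 0, 0.6], [0, 0, 0.0366, 0, 0, 0, 0.6], [0, 0, 0.0366, 0, 0, 0, 0.6], [0, 0, 0.0366, 0, 0, 0, 0.6]]' | python3 steer.py
echo '[[0, 0, 0.0366, 0, 0, 0, 0.6], [0, 0, 0.0372, 0, 0, 0, 0.6], [0, 0, 0, 0, 0, 0, 0.6], [0, 0, 0, 0, 0, 0, 0.6]]' | python3 steer.py
python3 - <<'E'
from h import *
s=sense();print(s["eef_pos"],s["tcp_rot"],s["opening"],r.nose_length)
p=camera_params("wrist");w=grab_frame("wrist");cv2.imwrite("pics/w1.png",w[...,::-1])
import pickle;pickle.dump(p,open("w1.pkl","wb"))
E
```

```text
clock: 0.52
eef_pos: [285.0, 467.9, 229.0]
tcp_rot: [-3.141, -0.0, 2.893]
contact_force: [0.6, 0.1, -0.3]
opening: 0.599
grasp_force: 0.0
clock: 0.93
eef_pos: [415.6, 331.5, 229.1]
tcp_rot: [-3.141, -0.0, 2.893]
contact_force: [0.4, -0.2, 0.5]
opening: 0.598
grasp_force: 0.0
clock: 1.35
eef_pos: [494.3, 249.3, 228.9]
tcp_rot: [-3.141, -0.0, 2.655]
contact_force: [0.1, 0.1, 0.2]
opening: 0.6
grasp_force: 0.0
clock: 1.77
eef_pos: [492.8, 251.2, 228.9]
tcp_rot: [-3.141, -0.0, 2.082]
contact_force: [0.9, 0.2, -0.7]
opening: 0.598
grasp_force: 0.0
clock: 2.1
eef_pos: [492.9, 251.3, 229.0]
tcp_rot: [-3.141, 0.0, 1.859]
contact_force: [1.1, 0.0, 0.1]
opening: 0.604
grasp_force: 0.0
[492.88693468 251.25430396 229.03176527] [-3.14106862e+00  9.00883880e-05  1.85949644e+00] 0.6043483437615319 22.0
```

View pics/w1.png

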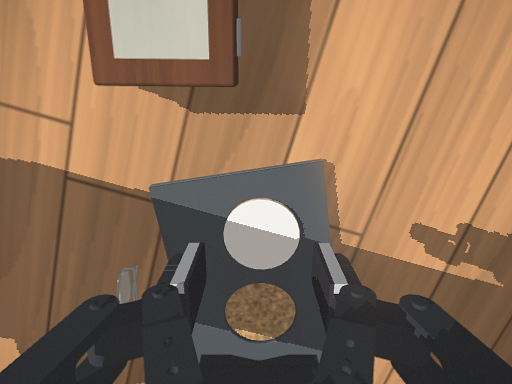

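The wrist view shows the coaster at (262,233), the seat at (260,312) and both pads open on either side of the line.

```bash
cat > mw.py <<'E'
from h import *
import pickle,sys
def wcam(p):
    return np.array([[p["fx"],0,p["cx"]],[0,p["fy"],p["cy"]],[0,0,1]]),p["dist_coeffs"],cv2.Rodrigues(p["rvec"])[0],p["tvec"]
if __name__=="__main__":
    W=wcam(pickle.load(open("w1.pkl","rb")));w=cv2.imread("pics/w1.png")[...,::-1];T=cam("top")
    a=cv2.imread("pics/t0.png")[...,::-1]
    pos=[]
    for k,rw,rt,z in(("white",(215,190,310,278),(195,180,236,228),26),("cork",(216,276,304,348),(230,178,270,216),12)):
        c,e=blob(w,k,rw);P=plane(W,c[:,0],z)[:,:2].astype(np.float32)
        el=cv2.fitEllipse(cv2.convexHull(P));q,rad=cv2.minEnclosingCircle(P);print(k,e,np.round(q,1),rad,el)
        print("tri top/wrist",tri(T,blob(a,k,rt)[1][0],W,e[0]).round(1));pos.append(np.array(el[0]))
    tcp=np.array(sense()["eef_pos"][:2]);yaw=sense()["tcp_rot"][2]
    x=np.array([np.cos(yaw),np.sin(yaw)]);y=np.array([np.sin(yaw),-np.cos(yaw)])
    for p in pos:print("from tcp, tool x,y:",((p-tcp)@x).round(1),((p-tcp)@y).round(1))
    d=pos[1]-pos[0];print(np.hypot(*d),"wanted yaw",np.arctan2(-d[1],-d[0]),yaw)
E
python3 mw.py
```

```text
white ((261.1044921875, 233.6537322998047), (70.09263610839844, 76.05921173095703), 89.40960693359375) [521.  171.3] 44.969581604003906 ((520.9740600585938, 171.22154235839844), (89.00157928466797, 89.4997787475586), 18.018829345703125)
tri top/wrist [519.  171.4  22.2]
cork ((259.9202575683594, 311.29022216796875), (57.39921951293945, 70.09967041015625), 89.55537414550781) [553.4  58.2] 46.42577362060547 ((553.6358032226562, 57.34619903564453), (89.9443130493164, 92.73187255859375), 107.84319305419922)
tri top/wrist [551.5  58.6  11.4]
from tcp, tool x,y: -84.7 4.0
from tcp, tool x,y: -203.2 2.9
118.46680245279796 wanted yaw 1.8501180906022638 1.8599485207542852
```

To row units: 40 mm / 600 = 0.0667, -13 mm / 600 = -0.0217.

```bash
echo '[[0, 0, 0, -0.0217, 0.0025, 0, 0.6], [0, 0, 0, -0.0217, 0.0025, 0, 0.6], [0, 0, 0, 0, 0, 0.0667, 0.6], [0, 0, 0, 0, 0, 0.0667, 0.6], [0, 0, 0, 0, 0, 0.0667, 0.6]]' | python3 steer.py
echo '[[0, 0, 0, 0, 0, 0.05, 0.6], [0, 0, 0, 0, 0, 0.0333, 0.6], [0, 0, 0, 0, 0, 0.0167, 0.6], [0, 0, 0, 0, 0, 0, 0.6]]' | python3 steer.py
python3 - <<'E'
from h import *
b=grab_frame("side");w=grab_frame("wrist")
cv2.imwrite("pics/c1.png",np.vstack([cv2.resize(b[130:230,170:320],(600,400),interpolation=2)[100:320],cv2.resize(w,(600,450))[80:]])[...,::-1])
E
```

```text
clock: 2.57
eef_pos: [504.4, 226.1, 108.8]
tcp_rot: [3.139, -0.0, 1.857]
contact_force: [0.0, 0.6, -1.2]
opening: 0.602
grasp_force: 0.0
clock: 2.9
eef_pos: [502.3, 225.8, 47.3]
tcp_rot: [-3.138, 0.001, 1.856]
contact_force: [-0.3, -0.9, -0.1]
opening: 0.596
grasp_force: 0.0
```

View pics/c1.png

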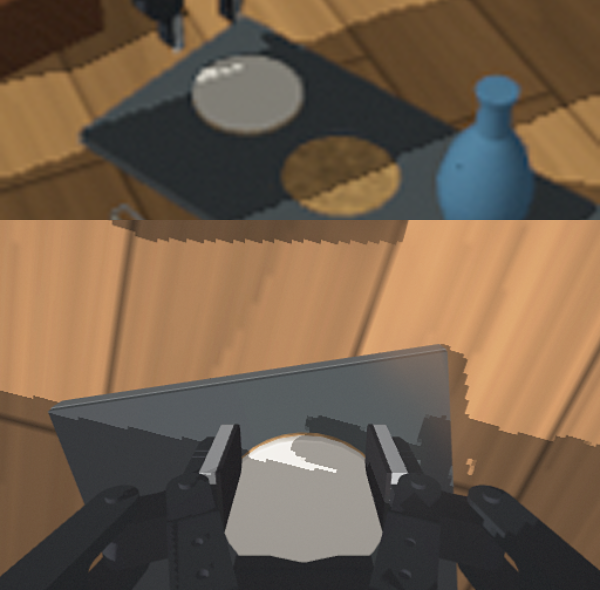

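The side crop shows the fingertips hanging behind the coaster's rear edge. In the wrist crop the pads' tips are at about (222,425) and (385,425), next to the coaster's rear rim (row 433). I'll check the clearance by projecting the tips.

Run:
```python
from h import *
from mw import wcam
from scipy.spatial.transform import Rotation as Ro
s=sense();R=Ro.from_euler("xyz",s["tcp_rot"]).as_matrix();o=np.array(s["eef_pos"])
W=wcam(camera_params("wrist"));S=cam("side")
for x in(-11,11):
  for y in(-25.5,25.5,-40,40):
    for z in (15,22):
      P=(o+R@[x,y,z]).reshape(1,3)
      f=lambda c:cv2.projectPoints(P,cv2.Rodrigues(c[2])[0],c[3],c[0],c[1])[0].ravel()
      u=f(W);v=f(S);print(x,y,z,P.round(0),"crop wrist",(u*1.172+[0,140]).round(),"side",((v-[170,130])*4-[0,100]).round())
```

```text
-11 -25.5 15 [[483. 209.  35.]] crop wrist [246. 442.] side [187.  63.]
-11 -25.5 22 [[483. 209.  28.]] crop wrist [248. 435.] side [187.  70.]
-11 25.5 15 [[532. 224.  35.]] crop wrist [355. 442.] side [234.  38.]
-11 25.5 22 [[532. 224.  28.]] crop wrist [353. 435.] side [235.  44.]
-11 -40 15 [[469. 205.  35.]] crop wrist [215. 442.] side [173.  71.]
-11 -40 22 [[469. 205.  28.]] crop wrist [218. 435.] side [173.  77.]
-11 40 15 [[546. 228.  35.]] crop wrist [386. 442.] side [248.  31.]
-11 40 22 [[546. 228.  28.]] crop wrist [383. 435.] side [248.  37.]
11 -25.5 15 [[476. 230.  35.]] crop wrist [244. 398.] side [170.  51.]
11 -25.5 22 [[476. 230.  28.]] crop wrist [246. 392.] side [171.  57.]
11 25.5 15 [[525. 245.  35.]] crop wrist [357. 398.] side [218.  26.]
11 25.5 22 [[525. 245.  28.]] crop wrist [355. 393.] side [218.  32.]
11 -40 15 [[463. 226.  35.]] crop wrist [212. 398.] side [156.  58.]
11 -40 22 [[463. 226.  28.]] crop wrist [215. 392.] side [157.  64.]
11 40 15 [[539. 249.  35.]] crop wrist [389. 398.] side [231.  19.]
11 40 22 [[539. 249.  28.]] crop wrist [386. 393.] side [232.  25.]
```

To row units: 2 mm / 600 = 0.0033.

```bash
for i in 1; do echo '[[0, 0, 0, 0, 0, 0.0033, 0.6], [0, 0, 0, 0, 0, 0.0033, 0.6], [0, 0, 0, 0, 0, 0, 0.6]]' | python3 steer.py | egrep 'eef|contact'; done
echo '[[0, 0, 0, 0, 0, 0.0033, 0.6], [0, 0, 0, 0, 0, 0, 0.6]]' | python3 steer.py | egrep 'eef|contact'
echo '[[0, 0, 0, 0, 0, 0.0033, 0.6], [0, 0, 0, 0, 0, 0, 0.6]]' | python3 steer.py | egrep 'eef|contact'
python3 - <<'E'
from h import *
b=grab_frame("side");w=grab_frame("wrist")
cv2.imwrite("pics/c2.png",np.vstack([cv2.resize(b[150:200,200:275],(600,400),interpolation=2)[:220],cv2.resize(w,(600,450))[80:]])[...,::-1])
E
```

```text
eef_pos: [503.9, 227.5, 46.2]
contact_force: [0.6, 0.4, 0.5]
eef_pos: [503.4, 227.3, 43.5]
contact_force: [0.6, 0.0, 0.0]
eef_pos: [503.1, 227.2, 41.1]
contact_force: [0.6, 0.1, 0.4]
```

View pics/c2.png

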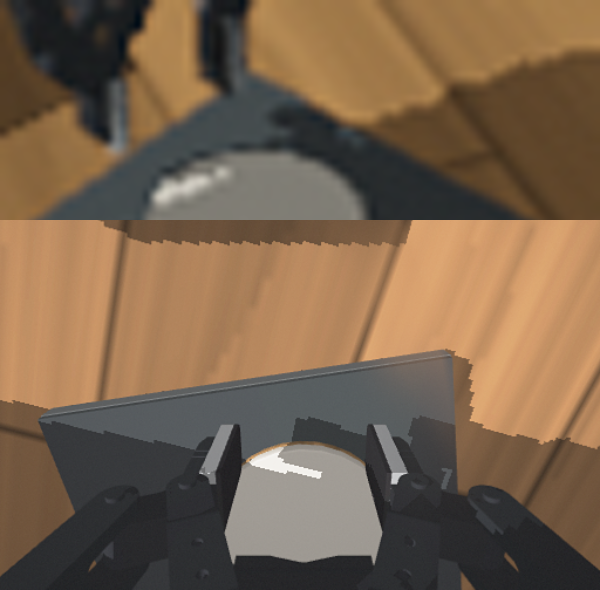

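The fingers are still clear of the tray: the finger shadows are separate from the tips, and there is no contact force. I'll keep lowering gently until they touch.

To row units: 2 mm / 600 = 0.0033.

```bash
for i in 1; do :; done
echo '[[0, 0, 0, 0, 0, 0.0033, 0.6], [0, 0, 0, 0, 0, 0, 0.6]]' | python3 steer.py | egrep 'eef|contact'
echo '[[0, 0, 0, 0, 0, 0.0033, 0.6], [0, 0, 0, 0, 0, 0, 0.6]]' | python3 steer.py | egrep 'eef|contact'
echo '[[0, 0, 0, 0, 0, 0.0025, 0.6], [0, 0, 0, 0, 0, 0, 0.6]]' | python3 steer.py | egrep 'eef|contact'
echo '[[0, 0, 0, 0, 0, 0.0017, 0.6], [0, 0, 0, 0, 0, 0, 0.6]]' | python3 steer.py | egrep 'eef|contact'
```

```text
eef_pos: [503.1, 227.2, 39.0]
contact_force: [-0.3, -0.3, -0.5]
eef_pos: [503.1, 227.1, 36.9]
contact_force: [0.3, -0.8, -0.6]
eef_pos: [503.1, 227.2, 35.5]
contact_force: [0.5, -0.6, 0.2]
eef_pos: [503.2, 227.2, 34.6]
contact_force: [-0.7, -0.3, 0.6]
```

To row units: 1 mm / 600 = 0.0017.

```bash
echo '[[0, 0, 0, 0, 0, 0.0017, 0.6], [0, 0, 0, 0, 0, 0, 0.6]]' | python3 steer.py | egrep 'eef|contact'
echo '[[0, 0, 0, 0, 0, 0.0017, 0.6], [0, 0, 0, 0, 0, 0, 0.6]]' | python3 steer.py | egrep 'eef|contact'
python3 - <<'E'
from h import *
b=grab_frame("side");w=grab_frame("wrist")
cv2.imwrite("pics/c3.png",np.vstack([cv2.resize(b[150:200,200:275],(600,400),interpolation=2)[:220],cv2.resize(w,(600,450))[80:]])[...,::-1])
E
```

```text
eef_pos: [503.2, 227.2, 33.7]
contact_force: [0.7, 0.7, -1.3]
eef_pos: [503.2, 227.2, 32.7]
contact_force: [-0.5, 0.1, 0.1]
```

View pics/c3.png

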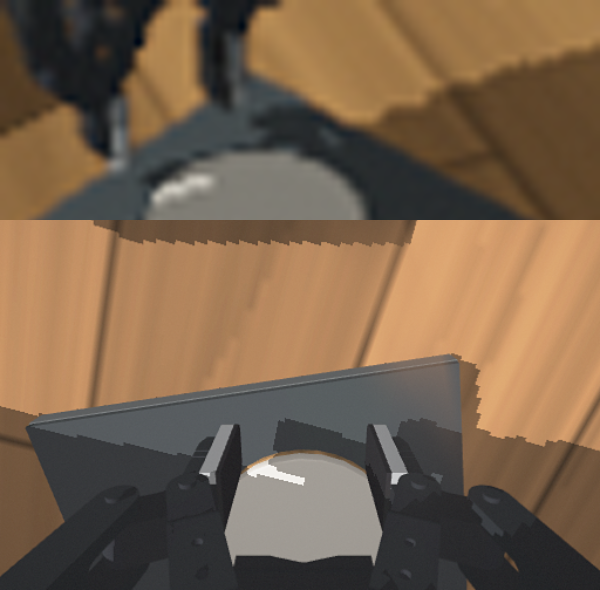

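The tips are still a few mm above the tray (finger shadows detached), and there is no contact with the coaster. I'll go on down.

To row units: 1 mm / 600 = 0.0017.

```bash
echo '[[0, 0, 0, 0, 0, 0.0017, 0.6], [0, 0, 0, 0, 0, 0, 0.6]]' | python3 steer.py | egrep 'eef|contact'
echo '[[0, 0, 0, 0, 0, 0.0017, 0.6], [0, 0, 0, 0, 0, 0, 0.6]]' | python3 steer.py | egrep 'eef|contact'
echo '[[0, 0, 0, 0, 0, 0.0017, 0.6], [0, 0, 0, 0, 0, 0, 0.6]]' | python3 steer.py | egrep 'eef|contact'
echo '[[0, 0, 0, 0, 0, 0.0017, 0.6], [0, 0, 0, 0, 0, 0, 0.6]]' | python3 steer.py | egrep 'eef|contact'
```

```text
eef_pos: [503.2, 227.2, 31.7]
contact_force: [-1.1, -0.0, 0.4]
eef_pos: [503.2, 227.2, 30.6]
contact_force: [0.2, -0.0, -0.1]
eef_pos: [503.2, 227.2, 29.6]
contact_force: [0.4, -0.2, 0.3]
eef_pos: [503.2, 227.2, 28.6]
contact_force: [-0.0, 0.4, 0.4]
```

To row units: 1 mm / 600 = 0.0017.

```bash
echo '[[0, 0, 0, 0, 0, 0.0017, 0.6], [0, 0, 0, 0, 0, 0, 0.6]]' | python3 steer.py | egrep 'eef|contact'
echo '[[0, 0, 0, 0, 0, 0.0017, 0.6], [0, 0, 0, 0, 0, 0, 0.6]]' | python3 steer.py | egrep 'eef|contact'
echo '[[0, 0, 0, 0, 0, 0.0012, 0.6], [0, 0, 0, 0, 0, 0, 0.6]]' | python3 steer.py | egrep 'eef|contact'
python3 - <<'E'
from h import *
b=grab_frame("side");w=grab_frame("wrist")
cv2.imwrite("pics/c4.png",np.vstack([cv2.resize(b[150:200,200:275],(600,400),interpolation=2)[:220],cv2.resize(w,(600,450))[80:]])[...,::-1])
E
```

```text
eef_pos: [503.2, 227.2, 27.6]
contact_force: [-0.2, -0.4, -1.0]
eef_pos: [503.2, 227.2, 26.6]
contact_force: [0.1, -0.3, -0.1]
eef_pos: [503.2, 227.2, 26.0]
contact_force: [-0.4, 0.9, -0.5]
```

View pics/c4.png

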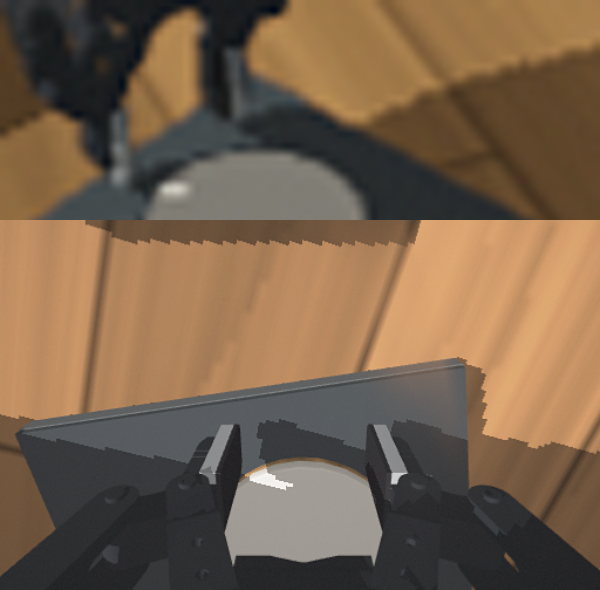

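The tips are now close to the tray, with the shadows nearly joined. Side-view tips: (120,185) and (237,118) in the crop. I'll estimate their height with a ray.

Run:
```python
from h import *
s=sense();yaw=s["tcp_rot"][2];o=np.array(s["eef_pos"]);X=np.array([np.cos(yaw),np.sin(yaw),0]);Y=np.array([np.sin(yaw),-np.cos(yaw),0])
S=cam("side");c,v=ray(S,[[215,173.1],[229.6,164.75]])
for x in(-11,0,11):
  for k in v:
    P=c+k*(((o-c)@X+x)/(k@X));print(x,P.round(1),"y",((P-o)@Y).round(1))
```

```text
-11 [475.9 207.8  28.6] y -31.7
-11 [535.9 225.3  31.2] y 30.8
0 [480.2 220.5  17.3] y -24.0
0 [541.  238.3  19.9] y 39.4
11 [484.5 233.2   5.9] y -16.3
11 [546.2 251.3   8.6] y 48.0
```

Run:
```python
from h import *
from mw import wcam
s=sense();yaw=s["tcp_rot"][2];o=np.array(s["eef_pos"]);X=np.array([np.cos(yaw),np.sin(yaw),0]);Y=np.array([np.sin(yaw),-np.cos(yaw),0])
W=wcam(camera_params("wrist"));S=cam("side")
t=lambda P:np.round([(P-o)@X,(P-o)@Y,o[2]-P[2]],1)
print("wrist cam in tool",t(-W[2].T@W[3]),"axis",np.round([W[2][2]@X,W[2][2]@Y,-W[2][2][2]],2))
for w,sd in (((240,425),(215,173.1)),((367,425),(229.6,164.75)),((212,483),(215,173.1)),((395,483),(229.6,164.75))):
    u=((w[0])/1.172,(w[1]-140)/1.172);P=tri(W,u,S,sd);c,v=ray(W,u);print(w,P.round(1),"tool",t(P),"dist",np.linalg.norm(np.cross(P-c,v[0])).round(1))
    for z in(18,22,26,30,35,40):print("   z",z,t(plane(W,u,z)[0]))
```

```text
wrist cam in tool [  76.5    1.3 -144.6] axis [-0.3  -0.    0.95]
(240, 425) [478.7 220.2  17.7] tool [  0.1 -25.5   8.3] dist 1.4
   z 18 [  1.  -26.6   8.1]
   z 22 [  3.  -25.9   4.1]
   z 26 [  5.  -25.1   0.1]
   z 30 [  6.9 -24.4  -3.9]
   z 35 [  9.4 -23.5  -8.9]
   z 40 [ 11.9 -22.6 -13.9]
(367, 425) [535.6 236.5  20.3] tool [-0.3 33.7  5.8] dist 4.8
   z 18 [ 1.  29.6  8.1]
   z 22 [ 3.  28.8  4.1]
   z 26 [ 5.  28.1  0.1]
   z 30 [ 7.  27.4 -3.9]
   z 35 [ 9.4 26.4 -8.9]
   z 40 [ 11.9  25.5 -13.9]
(212, 483) [473.3 200.5  35.1] tool [-17.2 -36.2  -9. ] dist 0.2
   z 18 [-28.9 -41.2   8.1]
   z 22 [-26.1 -40.1   4.1]
   z 26 [-23.4 -38.9   0.1]
   z 30 [-20.6 -37.8  -3.9]
   z 35 [-17.1 -36.4  -8.9]
   z 40 [-13.7 -35.1 -13.9]
(395, 483) [539.9 223.3  35.2] tool [-14.1  34.1  -9.1] dist 5.3
   z 18 [-28.8  44.2   8.1]
   z 22 [-26.   43.1   4.1]
   z 26 [-23.3  42.    0.1]
   z 30 [-20.5  40.8  -3.9]
   z 35 [-17.1  39.4  -8.9]
   z 40 [-13.6  38.  -13.9]
```

To row units: 1 mm / 600 = 0.0017.

```bash
echo '[[0, 0, 0, 0, 0, 0.0017, 0.6], [0, 0, 0, 0, 0, 0, 0.6]]' | python3 steer.py | egrep 'eef|contact'
echo '[[0, 0, 0, 0, 0, 0.0017, 0.6], [0, 0, 0, 0, 0, 0, 0.6]]' | python3 steer.py | egrep 'eef|contact'
echo '[[0, 0, 0, 0, 0, 0.0012, 0.6], [0, 0, 0, 0, 0, 0, 0.6]]' | python3 steer.py | egrep 'eef|contact'
```

```text
eef_pos: [503.2, 227.2, 24.9]
contact_force: [0.1, -1.0, 0.1]
eef_pos: [503.2, 227.2, 23.9]
contact_force: [0.3, -0.3, 0.8]
eef_pos: [503.2, 227.2, 23.3]
contact_force: [-0.1, -0.6, 0.5]
```

To row units: 0.8 mm / 600 = 0.0013.

```bash
echo '[[0, 0, 0, 0, 0, 0.0013, 0.6], [0, 0, 0, 0, 0, 0, 0.6]]' | python3 steer.py | egrep 'eef|contact'
echo '[[0, 0, 0, 0, 0, 0.0013, 0.6], [0, 0, 0, 0, 0, 0, 0.6]]' | python3 steer.py | egrep 'eef|contact'
echo '[[0, 0, 0, 0, 0, 0.0013, 0.6], [0, 0, 0, 0, 0, 0, 0.6]]' | python3 steer.py | egrep 'eef|contact'
python3 - <<'E'
from h import *
b=grab_frame("side");w=grab_frame("wrist")
cv2.imwrite("pics/c5.png",np.vstack([cv2.resize(b[150:200,200:275],(600,400),interpolation=2)[:220],cv2.resize(w,(600,450))[80:]])[...,::-1])
E
```

```text
eef_pos: [503.2, 227.2, 22.5]
contact_force: [-0.5, -0.1, -0.5]
eef_pos: [503.2, 227.2, 21.7]
contact_force: [0.3, -1.0, 0.7]
eef_pos: [503.2, 227.2, 20.9]
contact_force: [0.1, -0.9, -0.7]
```

View pics/c5.png

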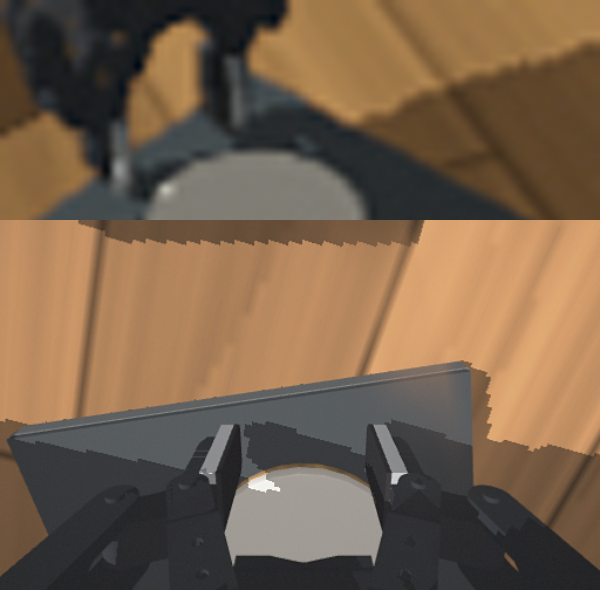

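Tips are still slightly above the tray, by the shadow gap; the coaster has not moved. I'll go on to contact.

To row units: 0.8 mm / 600 = 0.0013.

```bash
echo '[[0, 0, 0, 0, 0, 0.0013, 0.6], [0, 0, 0, 0, 0, 0, 0.6]]' | python3 steer.py | egrep 'eef|contact'
echo '[[0, 0, 0, 0, 0, 0.0013, 0.6], [0, 0, 0, 0, 0, 0, 0.6]]' | python3 steer.py | egrep 'eef|contact'
echo '[[0, 0, 0, 0, 0, 0.0013, 0.6], [0, 0, 0, 0, 0, 0, 0.6]]' | python3 steer.py | egrep 'eef|contact'
echo '[[0, 0, 0, 0, 0, 0.0013, 0.6], [0, 0, 0, 0, 0, 0, 0.6]]' | python3 steer.py | egrep 'clock|eef|contact'
```

```text
eef_pos: [503.2, 227.2, 20.1]
contact_force: [0.2, -0.1, 0.1]
eef_pos: [503.2, 227.2, 19.3]
contact_force: [-0.7, -0.6, 0.4]
eef_pos: [503.2, 227.2, 18.5]
contact_force: [0.6, 0.6, 0.3]
clock: 7.82
eef_pos: [503.2, 227.2, 17.7]
contact_force: [1.0, 0.1, -0.4]
```

To row units: 1 mm / 600 = 0.0017.

```bash
echo '[[0, 0, 0, 0, 0, 0.0017, 0.6], [0, 0, 0, 0, 0, 0, 0.6]]' | python3 steer.py | egrep 'eef|contact'
echo '[[0, 0, 0, 0, 0, 0.0017, 0.6], [0, 0, 0, 0, 0, 0, 0.6]]' | python3 steer.py | egrep 'eef|contact'
echo '[[0, 0, 0, 0, 0, 0.0017, 0.6], [0, 0, 0, 0, 0, 0, 0.6]]' | python3 steer.py | egrep 'eef|contact'
python3 - <<'E'
from h import *
from mw import wcam
import pickle
w=grab_frame("wrist");cv2.imwrite("pics/w6.png",w[...,::-1]);pickle.dump(camera_params("wrist"),open("w6.pkl","wb"))
g=cv2.cvtColor(w,cv2.COLOR_RGB2GRAY)
print(g[236:300:4,196:250:3])
b=grab_frame("side");cv2.imwrite("pics/s6.png",b[...,::-1]);print(cv2.cvtColor(b,cv2.COLOR_RGB2GRAY)[164:182,208:236])
s=sense();print(s["eef_pos"],s["opening"],s["qpos"])
E
```

```text
eef_pos: [503.2, 227.2, 16.6]
contact_force: [0.1, -0.2, -0.8]
eef_pos: [503.2, 227.2, 15.6]
contact_force: [-0.4, 0.6, -0.2]
eef_pos: [503.2, 227.2, 14.6]
contact_force: [-0.0, -0.6, -0.6]
[[ 93  94  95  91  90  92  93  91  92  93  93  91  92  92  91  92  93  92]
 [ 93  93  93  93  94  92  93  92  93  93  93  93  90  94  93  92  92  94]
 [143  53  39  62  56  57  56  57  59  96  94  91  93  93  93  94  92  92]
 [148  43  32  58  58  61  59  59  59  58  58  57  57  59  94  93  93  94]
 [ 45  41  37  54  56  60  58  61  58  60  58  60  58  60  59  60  56  58]
 [ 42  32  34  46  58  58  60  59  59  56  57  59  59  59  60  58  59  59]
 [ 41  37  34  37  59  58  59  56  59  59  58  59  59  59  58  60  59  59]
 [ 35  31  36  33  60  57  57  57  60  59  58  60  60  59  61  59  57  60]
 [ 33  35  34  36  60  59  59  59  58  57  60  58  60  58  59  56  56  60]
 [ 36  35  36  36  57  57  59  59  57  59  57  59  59  58  58  55  59  58]
 [ 36  35  30  34  57  58  58  61  59  58  58  60  59  59  61  59  57  58]
 [ 35  35  37  31  57  56  58  59  60  60  58  58  58  57  59  59  58  58]
 [ 36  35 
[... 1856 characters left out ...]
9 127 126 125 126 125 125 124
  125 125 125 126 125 125 125 125 125 125]
 [ 74  73  75  75  77  77  61  53  45  36 112 128 125 125 125 125 125 125
  125 125 125 125 126 126 125 125 125 125]
 [ 76  76  63  52  53  55  46  40  40  38 110 127 125 125 124 126 125 124
  126 126 125 125 125 126 125 125 125 125]
 [ 63  53  45  41  41  41  41  43  43  38  92 122 126 125 125 124 126 125
  125 125 125 125 125 125 126 125 124 125]
 [ 47  41  42  44  40  42  43  43  42  39  74 117 127 126 125 125 125 124
  125 124 125 125 125 125 124 125 125 124]]
[503.23266787 227.22161134  14.75855948] 0.6018950693851279 [ 4.21410126e-01  5.35640191e-01  1.93329177e+00 -1.60181026e-05
  6.72745061e-01  1.36396546e-01]
```

To row units: 0.7 mm / 600 = 0.0012.

```bash
echo '[[0, 0, 0, 0, 0, 0.0012, 0.6], [0, 0, 0, 0, 0, 0, 0.6]]' | python3 steer.py | egrep 'eef|contact'
echo '[[0, 0, 0, 0, 0, 0.0012, 0.6], [0, 0, 0, 0, 0, 0, 0.6]]' | python3 steer.py | egrep 'eef|contact'
echo '[[0, 0, 0, 0, 0, 0.0012, 0.6], [0, 0, 0, 0, 0, 0, 0.6]]' | python3 steer.py | egrep 'clock|eef|contact'
```

```text
eef_pos: [503.2, 227.2, 14.0]
contact_force: [0.0, -0.3, 0.3]
eef_pos: [503.2, 227.2, 13.3]
contact_force: [1.6, 0.6, -0.8]
clock: 8.92
eef_pos: [503.3, 227.3, 12.8]
contact_force: [-0.7, -0.9, 2.6]
```

Contact at TCP z = 12.8, so the tips are level with the tray top. I'll raise 2 mm and push slowly.

Units first: shifts go in shares of 600 mm and turns go in shares of 180 degrees. So -4 mm / 600 = -0.0067, -2.2 mm / 600 = -0.0037.

```bash
echo '[[0, 0, 0, 0, 0, -0.0037, 0.6], [0, 0, 0, -0.0067, 0, 0, 0.6], [0, 0, 0, -0.0067, 0, 0, 0.6], [0, 0, 0, -0.0067, 0, 0, 0.6], [0, 0, 0, -0.0067, 0, 0, 0.6]]' | python3 steer.py | egrep 'eef|contact'
echo '[[0, 0, 0, -0.0067, 0, 0, 0.6], [0, 0, 0, -0.0067, 0, 0, 0.6], [0, 0, 0, -0.0067, 0, 0, 0.6], [0, 0, 0, -0.0067, 0, 0, 0.6], [0, 0, 0, 0, 0, 0, 0.6]]' | python3 steer.py | egrep 'eef|contact'
cat > look.py <<'E'
from h import *
import sys
n=sys.argv[1]
a=grab_frame("top");b=grab_frame("side");w=grab_frame("wrist")
for k,i in zip("tsw",(a,b,w)):cv2.imwrite(f"pics/{k}{n}.png",i[...,::-1])
s=sense();yaw=s["tcp_rot"][2];o=np.array(s["eef_pos"]);X=np.array([np.cos(yaw),np.sin(yaw)]);Y=np.array([np.sin(yaw),-np.cos(yaw)])
for nm,i,roi,z in(("top",a,(195,170,268,228),26),("side",b,(212,158,275,212),26)):
    C=cam(nm)
    for k in("white","cork"):
        try:
            c,e=blob(i,k,roi);P=plane(C,c[:,0],z if k=="white" else 12)[:,:2].astype(np.float32);q,rad=cv2.minEnclosingCircle(P)
            d=np.array(q)-o[:2];print(nm,k,cv2.contourArea(c),np.round(q,1),round(rad,1),"tool",(d@X).round(1),(d@Y).round(1))
        except Exception as ex:print(nm,k,"none")
print(s["clock"],o.round(1))
E
python3 look.py 7
```

```text
eef_pos: [507.9, 211.4, 14.8]
contact_force: [0.0, 0.9, -0.3]
eef_pos: [512.4, 195.7, 14.9]
contact_force: [0.1, 0.0, 0.2]
top white 82.5 [530.4 128.8] 35.4 tool -70.0 -1.6
top cork 604.5 [550.3  58.2] 46.7 tool -143.3 -2.4
side white 352.5 [524.7 146.1] 45.3 tool -51.8 -2.2
side cork 487.5 [625.7 188.9] 83.2 tool -39.1 106.8
9.9 [512.3 196.4  14.9]
```

The side view shows the coaster moved 22 mm, centred on the fingers. I continue the push.

To row units: -4 mm / 600 = -0.0067, -0.1 mm / 600 = -0.0002.

```bash
echo '[[0, 0, 0, -0.0067, -0.0002, 0, 0.6], [0, 0, 0, -0.0067, -0.0002, 0, 0.6], [0, 0, 0, -0.0067, -0.0002, 0, 0.6], [0, 0, 0, -0.0067, -0.0002, 0, 0.6], [0, 0, 0, -0.0067, -0.0002, 0, 0.6]]' | python3 steer.py | egrep 'eef|contact'
echo '[[0, 0, 0, -0.0067, -0.0002, 0, 0.6], [0, 0, 0, -0.0067, -0.0002, 0, 0.6], [0, 0, 0, -0.0067, -0.0002, 0, 0.6], [0, 0, 0, -0.0067, -0.0002, 0, 0.6], [0, 0, 0, -0.0067, -0.0002, 0, 0.6]]' | python3 steer.py | egrep 'eef|contact'
echo '[[0, 0, 0, -0.0067, -0.0002, 0, 0.6], [0, 0, 0, -0.0067, -0.0002, 0, 0.6], [0, 0, 0, -0.0067, -0.0002, 0, 0.6], [0, 0, 0, -0.0067, -0.0002, 0, 0.6], [0, 0, 0, 0, 0, 0, 0.6]]' | python3 steer.py | egrep 'eef|contact'
python3 look.py 8
```

```text
eef_pos: [517.5, 176.7, 14.9]
contact_force: [0.2, 1.7, 0.1]
eef_pos: [522.6, 157.4, 14.9]
contact_force: [-0.4, 0.9, 0.5]
eef_pos: [526.8, 141.7, 14.9]
contact_force: [0.1, 0.8, -0.7]
top white none
top cork 273.0 [550.5  56.8] 45.9 tool -88.7 -1.2
side white 380.0 [537.8  91.6] 44.6 tool -51.7 -3.6
side cork 372.0 [646.8 177.7] 69.6 tool 0.2 125.2
11.3 [526.7 142.3  14.9]
```

To row units: -4 mm / 600 = -0.0067.

```bash
echo '[[0, 0, 0, -0.0067, 0, 0, 0.6], [0, 0, 0, -0.0067, 0, 0, 0.6], [0, 0, 0, -0.0067, 0, 0, 0.6], [0, 0, 0, -0.0067, 0, 0, 0.6], [0, 0, 0, -0.0067, 0, 0, 0.6]]' | python3 steer.py | egrep 'eef|contact'
echo '[[0, 0, 0, -0.005, 0, 0, 0.6], [0, 0, 0, -0.005, 0, 0, 0.6], [0, 0, 0, 0, 0, 0, 0.6]]' | python3 steer.py | egrep 'eef|contact'
python3 look.py 9
```

```text
eef_pos: [532.4, 122.8, 14.9]
contact_force: [-0.5, 1.3, 0.7]
eef_pos: [534.2, 116.8, 14.9]
contact_force: [0.1, 0.0, 0.5]
top white 9.0 [556.   30.8] 16.6 tool -89.2 -3.2
top cork 59.0 [603.8 236.5] 25.4 tool 94.8 100.5
side white 433.0 [546.9  66.1] 48.9 tool -52.8 -1.9
side cork 286.0 [657.8 171.8] 64.9 tool 17.5 134.2
12.1167 [533.9 117.3  14.9]
```

To row units: -2 mm / 600 = -0.0033.

```bash
echo '[[0, 0, 0, -0.0033, 0, 0, 0.6], [0, 0, 0, -0.0033, 0, 0, 0.6], [0, 0, 0, -0.0033, 0, 0, 0.6], [0, 0, 0, -0.0033, 0, 0, 0.6], [0, 0, 0, 0, 0, 0, 0.6]]' | python3 steer.py | egrep 'eef|contact'
echo '[[0, 0, 0, -0.0017, 0, 0, 0.6], [0, 0, 0, -0.0017, 0, 0, 0.6], [0, 0, 0, -0.0017, 0, 0, 0.6], [0, 0, 0, 0, 0, 0, 0.6]]' | python3 steer.py | egrep 'eef|contact'
python3 look.py 10
echo '[[0, 0, 0, -0.0017, 0, 0, 0.6], [0, 0, 0, -0.0017, 0, 0, 0.6], [0, 0, 0, -0.0017, 0, 0, 0.6], [0, 0, 0, 0, 0, 0, 0.6]]' | python3 steer.py | egrep 'eef|contact'
python3 look.py 11
```

```text
eef_pos: [536.4, 109.4, 14.9]
contact_force: [-1.0, 0.1, -0.2]
eef_pos: [537.1, 106.7, 14.9]
contact_force: [0.6, 0.5, 0.4]
top white none
top cork 109.5 [604.3 228.4] 27.9 tool 97.7 98.7
side white 419.0 [543.6  52.3] 46.0 tool -54.2 -9.1
side cork 242.5 [661.  170.1] 63.9 tool 25.9 136.7
13.0167 [537.1 106.9  14.9]
eef_pos: [538.0, 103.8, 14.9]
contact_force: [0.2, -0.5, 0.1]
top white none
top cork 125.5 [604.4 226.8] 28.7 tool 99.1 98.4
side white 416.5 [543.6  52.3] 46.0 tool -51.3 -9.0
side cork 230.5 [661.  170.1] 63.9 tool 28.9 136.7
13.5 [537.9 104.   14.9]
```

The coaster stopped moving while the fingers advanced, so it seems to be seated. I'll back off, rise and check.

To row units: -40 mm / 600 = -0.0667, -35 mm / 600 = -0.0583.

```bash
echo '[[0, 0, 0, 0.0083, 0, 0, 0.6], [0, 0, 0, 0.0167, 0, 0, 0.6], [0, 0, 0, 0.025, 0, -0.0167, 0.6], [0, 0, 0, 0, 0, -0.0583, 0.6], [0, 0, 0, 0, 0, -0.0667, 0.6]]' | python3 steer.py | egrep 'eef|contact'
echo '[[0, 0, 0, 0.05, 0, -0.0467, 0.6], [0, 0, 0, 0.05, 0, -0.0467, 0.6], [0, 0, 0, 0.05, 0, -0.0467, 0.6], [0, 0, 0, 0.05, 0, -0.0467, 0.6], [0, 0, 0, 0, 0, 0, 0.6]]' | python3 steer.py | egrep 'eef|contact'
echo '[[0, 0, 0, 0, 0, 0, 0.6], [0, 0, 0, 0, 0, 0, 0.6]]' | python3 steer.py | egrep 'eef|contact'
python3 - <<'E'
from h import *
import pickle
from mw import wcam
a=grab_frame("top");b=grab_frame("side");p=camera_params("wrist");w=grab_frame("wrist")
W=wcam(p)
cv2.imwrite("pics/c12.png",np.hstack([cv2.resize(w,(420,315)),cv2.resize(b[160:235,190:290],(380,315),interpolation=2)])[...,::-1])
for nm,i,roi,C in(("top",a,(220,165,280,228),cam("top")),("side",b,(225,175,285,215),cam("side")),("wrist",w,(150,190,360,383),W)):
    for k in("white","cork"):
        try:
            c,e=blob(i,k,roi);P=plane(C,c[:,0],20)[:,:2].astype(np.float32);q,rad=cv2.minEnclosingCircle(P);print(nm,k,cv2.contourArea(c),e[0],np.round(q,1),round(rad,1))
            if k=="white":globals()["e_"+nm]=e[0]
        except Exception as ex:print(nm,k,ex)
try:print("tri tw",tri(cam("top"),e_top,W,e_wrist),"ts",tri(cam("top"),e_top,cam("side"),e_side))
except Exception as x:print(x)
E
```

```text
eef_pos: [526.9, 133.7, 98.7]
contact_force: [1.1, -0.3, 0.0]
eef_pos: [496.7, 254.1, 217.7]
contact_force: [0.9, 1.1, 0.1]
eef_pos: [494.9, 248.2, 211.4]
contact_force: [-0.5, -0.3, -1.3]
top white 529.0 (250.209716796875, 196.41717529296875) [547.9  58.3] 44.2
top cork 129.0 (310.70947265625, 113.8857650756836) [632.9 118.6] 45.3
side white 415.5 (254.13233947753906, 197.85284423828125) [548.6  56. ] 46.3
side cork OpenCV(4.12.0) /io/opencv/modules/imgproc/src/shapedescr.cpp:361: error: (-201:Incorrect size of input array) There should be at least 5 points to fit the ellipse in function 'fitEllipseNoDirect'

wrist white 3406.5 (259.7323913574219, 318.66473388671875) [551.7  61.9] 45.9
wrist cork 1853.0 (346.5476379394531, 218.46841430664062) [612.6 196.6] 59.5
tri tw [550.75600493  58.71822289  13.8501679 ] ts [548.38427107  58.59795609  17.10709944]
```

View pics/c12.png

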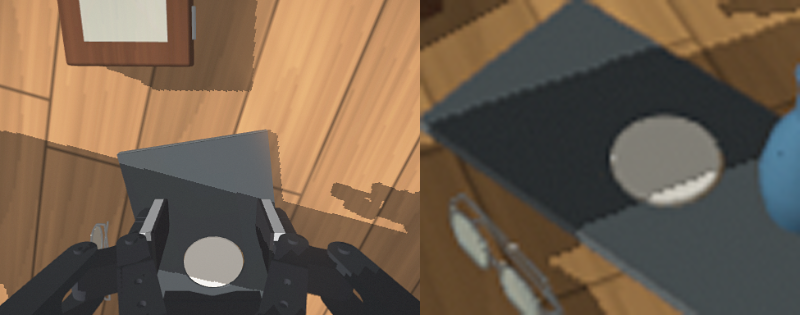

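The last view shows the coaster in the seat with no cork visible around it. In the top view its centre is at pixel (250.2,196.4), against (250.3,196.3) measured for the seat. Its height dropped about 5 mm, as expected. The vase and glasses look undisturbed.

```bash
python3 -c "
from rig import r, grab_frame, camera_params, sense, sign_off
print(sense()['qvel'],sign_off())"
```

```text
the job is handed in; nothing more can be done
[-0.00680761  0.00033022 -0.00402005  0.00041219  0.00057812 -0.00158859] None
```

The coaster is in the seat and the job is handed in: the last camera check put it centred to within about 1 mm and lying flat. The vase and glasses looked undisturbed, but I did not re-measure them, the jar or the watch box, and sign-off returned no verdict.

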